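# Put the dry objectives and the filter cube back in the tray

### The job

The imaging session is over: put the three dry objectives and the filter cube back in the aluminium tray, each objective upright, thread end up, in the cup of its own colour and the cube flat in the black square holder. The two objectives with a black ring above the colour band are oil lenses that still have to be wiped: leave them standing where they are. These are optics, so set each one down gently without dropping it or tipping it over.

Things in the scene. Friction and masses are not known exactly. Their poses are not given: they have to be found in the camera images.
- yellow_objective: Dry objective: silver, yellow band and shoulder, no black ring. 28 mm across at its widest, 46 mm tall, 0.11 kg. Tapers from a 15 mm nose (its foot) to 27 mm across 14 mm up, nearly straight to 32 mm up, then narrows to the 19 mm thread on top. Stands nose down; origin at the centre of its foot, z up along its axis; round, yaw means nothing. Grip across the barrel 20 to 32 mm above the foot.
- green_objective: Dry objective: silver, green band and shoulder, no black ring. 32 mm across at its widest, 52 mm tall, 0.12 kg. Tapers from a 17 mm nose (its foot) to 30 mm across 16 mm up, nearly straight to 36 mm up, then narrows to the 21 mm thread on top. Stands nose down; origin at the centre of its foot, z up along its axis; round, yaw means nothing. Grip across the barrel 22 to 36 mm above the foot.
- blue_objective: Dry objective: silver, blue band and shoulder, no black ring. 32 mm across at its widest, 52 mm tall, 0.12 kg. Tapers from a 17 mm nose (its foot) to 30 mm across 16 mm up, nearly straight to 36 mm up, then narrows to the 21 mm thread on top. Stands nose down; origin at the centre of its foot, z up along its axis; round, yaw means nothing. Grip across the barrel 22 to 36 mm above the foot.
- filter_cube: Black filter cube, round green window in one side: a 40 x 40 mm block, 38 mm tall, 0.06 kg. Origin on its underside; the block reaches from x = -19 to 21 mm and y = -18 to 22 mm in its own frame, z up; a grip tab (30 mm wide, 16 to 22 mm up) stands out 4 mm from its -y side. Grip it across the two x sides.
- yellow_cup: Fixed yellow plastic cup standing in the aluminium tray, the holder of the yellow dry objective: round, 61 mm outside, 14 mm tall, a 46 mm round well 11 mm deep with a flat floor. Origin at the centre of its underside (2 mm above the table), z up; well floor 3 mm and rim 14 mm above the origin.
- green_cup: Fixed green plastic cup standing in the aluminium tray, the holder of the green dry objective: round, 61 mm outside, 14 mm tall, a 46 mm round well 11 mm deep with a flat floor. Origin at the centre of its underside (2 mm above the table), z up; well floor 3 mm and rim 14 mm above the origin.
- blue_cup: Fixed blue plastic cup standing in the aluminium tray, the holder of the blue dry objective: round, 61 mm outside, 14 mm tall, a 46 mm round well 11 mm deep with a flat floor. Origin at the centre of its underside (2 mm above the table), z up; well floor 3 mm and rim 14 mm above the origin.
- square_holder: Fixed black square holder with grey floor in the aluminium tray, for the filter cube: 70 x 70 x 14 mm, a 56 x 56 mm pocket 9 mm deep, sides along its x and y axes; the cube fits in any quarter turn. Origin at the centre of its underside (2 mm above the table), z up; pocket floor 5 mm up. The four holders stand 72 and 92 mm apart and trade places; the tray's lip is 17 mm high.
- blue_oil_objective: Oil-immersion objective, a look-alike that stays: as the blue dry one, but its shoulder above the blue band is a black ring. 32 mm across, 52 mm tall; origin at the centre of its foot, z up.
- green_oil_objective: Oil-immersion objective, a look-alike that stays: as the green dry one, but its shoulder above the green band is a black ring. 32 mm across, 52 mm tall; origin at the centre of its foot, z up.
Not all that is in view belongs to the job. Leave any red look-alike of the blue_objective alone.

How it is judged:
At the end, for the whole second after the job is handed in: Yellow, green and blue dry objective each upright (within 0.1 rad) on the floor of the cup of its colour and the cube flat in the square holder, centred within 12 mm, seated within 3.5 mm, at rest; both oil objectives upright within 15 mm of where they stood (horizontal distance between yellow_objective and yellow_cup below 0.012 m and z of yellow_objective in the frame of yellow_cup between 0 and 0.0065 m and angle between each of yellow_objective, green_objective, blue_objective, filter_cube, blue_oil_objective, green_oil_objective's own z axis and vertical below 0.1 rad and linear speed of each of yellow_objective, green_objective, blue_objective, filter_cube, blue_oil_objective, green_oil_objective below 0.02 m/s and angular speed of each of yellow_objective, green_objective, blue_objective, filter_cube below 0.3 rad/s and horizontal distance between green_objective and green_cup below 0.012 m and z of green_objective in the frame of green_cup between 0 and 0.0065 m and horizontal distance between blue_objective and blue_cup below 0.012 m and z of blue_objective in the frame of blue_cup between 0 and 0.0065 m and horizontal distance between filter_cube and square_holder below 0.012 m and z of filter_cube in the frame of square_holder between 0.002 and 0.0085 m and distance of each of blue_oil_objective, green_oil_objective from where it was at the start of the episode below 0.015 m); the robot touches nothing.
It fails at once if an oil objective is moved more than 15 mm (distance of any of blue_oil_objective, green_oil_objective from where it was at the start of the episode above 0.015 m).
It fails at once if an objective or the cube is tipped over (leans more than 0.8 rad) (angle between any of yellow_objective, green_objective, blue_objective, filter_cube, blue_oil_objective, green_oil_objective's own z axis and vertical above 0.8 rad).
It fails at once if a dry objective or the cube is dropped (faster than 0.6 m/s with no finger touching it) ((linear speed of yellow_objective above 0.6 m/s and contact force between yellow_objective and the fingers below 0.05 N) or (linear speed of green_objective above 0.6 m/s and contact force between green_objective and the fingers below 0.05 N) or (linear speed of blue_objective above 0.6 m/s and contact force between blue_objective and the fingers below 0.05 N) or (linear speed of filter_cube above 0.6 m/s and contact force between filter_cube and the fingers below 0.05 N)).
It also fails if it takes over 109 s, if anything falls off the work surface, if the arm or the gripper's body presses on something with over 40 N, if the wrist force passes 120 N, or if a joint passes its speed limit or range.

### The arm

A 7-joint arm with a two-finger parallel gripper is mounted at the origin on a cart in front of the work surface, level with it; the furniture and walls round the work are solid. World frame = base frame: x ahead of the robot, y to its left, z up, the work surface at z = 0. Lengths are in m, angles in rad, forces in N, time in s.
With the tool pointing down it reaches from about 0.425 to 0.875 m from the base axis. Payload 8.4 kg.
Tool frame: the origin (TCP) lies at the very end of the fingers, on their centre line; the grasp point (between the pads) lies robot.tcp_to_grasp behind it (robot.tcp_to_grasp is the distance from the TCP to the grasp point, in m); z points along the fingers, y is the line along which they close (so a half turn about z gives the same grasp; the last joint's range is limited). The gripper opens to 85 mm and grips with 20 to 120 N. Pads are 22 mm wide; open, the fingers measure 114 mm over their backs; the gripper's body (76 mm by 85 mm) begins 54 mm behind the grasp point. The pads swing forward as they close: fully open they stand 13 mm farther back than shut.
Start: joints at [1.098, 0.333, 0.04, 1.465, -0.013, 1.343, -0.059], TCP at [0.237, -0.605, 0.203] pointing down, gripper open.
Joint ranges: [-2.58, 2.58], [-0.38, 2.09], [-1.3, 1.39], [0.25, 2.4], [-1.5, 4.64], [0.08, 2.09], [-2.65, 2.65]. Speed limits (rad/s): [2.22, 2.22, 2.79, 2.79, 3.14, 3.14, 3.14].

### API

Orientations are given as a rotation vector (axis times angle).
In Python, from rig import robot, cams, job gives the robot as it stands.
- The arm moves only by the tool send_rows, never from a script. Its argument "increments" is a list of rows, each an object of numbers: "tx", "ty", "tz": the shift along the world's x, y, z as a fraction of full scale; "wx", "wy", "wz": the turn, a rotation vector about the world's x, y, z as a fraction of full scale; "grip": the closure, from -1 (fully open) to 1 (shut), so that 0 is half open. In form: [{"tx": .., "ty": .., "tz": .., "wx": .., "wy": .., "wz": .., "grip": ..}, ...]. A call has exactly 10 rows; each row shifts and turns the commanded pose from where the row before left it; what a row does not reach is not made up. Full scale, the value 1, is 0.05 m for a shift and 0.12 rad for a turn. A row lasts 1/8 s, in which the tool goes at most 62.5 mm and 10.7 degrees, less where a joint would pass 70% of its speed; a pose out of reach is approached as far as the arm can. A call with a number of a shift or a turn outside -1 to 1 is refused whole. A call with a gripper value outside its range is refused whole. The fingers move at their own pace and stop on an object; "grip_force" is the grip in N (left out, the last holds). Time passes only in rows, so rows that do not move let the fingers close, or fill a call up. It gives the time, the measured TCP pose, the force, the opening and the grip force at its end, in the units of the state.
- robot.observe(): the state, without advancing time (a new reading comes with each control period).
- cams.camera(name): name is "scene" or "top"; returns the picture (400x640x3 uint8, blue, green, red); there is no depth.
- cams.camera_model(name): a dict with "vertical_fov" (degrees; the focal length in pixels is half the picture's height over the tangent of half this angle, whatever the lens; pixels are square), "cx", "cy" (the principal point, pixels), "dist_coeffs" ([k1, k2, p1, p2, k3] as OpenCV has them; the pictures are not rectified), "world_from_camera" (4x4, takes a point from camera to world coordinates). Camera axes: x right, y down, z forward; pixel columns grow to the right and rows downward; lengths in m; the calibration is good to about 2 mm. A picture is of the moment at which its call begins. camera_model takes no time and is no camera call.
- job.hand_in(): hands the job in; it is judged then, once.
Trained networks look in the newest picture that a camera, given by its name, has taken for a name from the list of things; names that differ only in an ending like _2 or _b are one class to them, and where a whole thing is asked for, a point or a joint stands for the part that bears it (a point fixed in the world has none). Each returns a list of dicts, best first, with "confidence" (0 to 1); they miss things now and then, are a little off and sometimes report something else, mostly with a low value. They report only what shows in the picture. A call takes as long as a camera call. They do not tell look-alikes from the thing itself.
- cams.search_frame(camera, label): "at" ([x, y, z] in m, in world coordinates, good to about 4 mm: the middle of the surface that is visible of it).
- cams.outline_of(camera, label): "region" (400x640 bool, what is visible of it).
- cams.spot_point(camera, label): "at" ([x, y, z] in m, in world coordinates, good to about 4 mm: a listed point, or the origin of a listed thing).
The state is a dict: "t": time; "q": joint angles; "joint_velocities": joint speeds; "tau": joint torques, N m; "ee_pos": TCP position; "tcp_rot": TCP orientation; "wrist_force": force on the tool from outside, world axes, zero at the start; "moment": the same for the moment, N m; "grip_width": opening from 0.0 (shut) to 1.0 (fully open); "finger_force": force on a finger pad.
Only numpy, scipy, OpenCV 4.12 (cv2) and the standard library are available. Lean on these libraries where they do the work, as an engineer would, in place of code of your own. Each camera call takes 0.05 s, during which the arm holds its last target. There are 200 camera calls.

## Working session

There is one attempt and no reset: what is moved stays moved. The work goes in short steps, Python scripts to look and compute and a tool call to move; the robot and the scene stay as the last step left them, time stands still between calls to the robot, and variables do not carry over. Pictures are saved under pics/ and viewed, at most 14 in all, crops included, and the job is handed in when it is done.

Besides the shell and the picture viewer there is one more tool, called after ">>>" by a JSON object that holds its "method" and its "body". send_rows: Moves the arm, as the interface text tells. Its arguments: {"type":"object","properties":{"increments":{"type":"array"},"grip_force":{"type":"number"}},"required":["increments"]}

```bash
ls; mkdir -p pics; cat > h.py <<'E'
import numpy as np, cv2
from rig import robot, cams, job
def K(m):
    f=200/np.tan(np.radians(m["vertical_fov"])/2)
    return np.array([[f,0,m["cx"]],[0,f,m["cy"]],[0,0,1.]])
def toz(name,px,z):
    m=cams.camera_model(name);T=np.array(m["world_from_camera"])
    u=cv2.undistortPoints(np.array(px,float).reshape(-1,1,2),K(m),np.array(m["dist_coeffs"],float)).reshape(-1,2)
    d=np.c_[u,np.ones(len(u))]@T[:3,:3].T;o=T[:3,3]
    return o+d*((z-o[2])/d[:,2])[:,None]
def proj(name,P):
    m=cams.camera_model(name);T=np.linalg.inv(np.array(m["world_from_camera"]))
    r,_=cv2.Rodrigues(T[:3,:3])
    return cv2.projectPoints(np.array(P,float).reshape(-1,1,3),r,T[:3,3],K(m),np.array(m["dist_coeffs"],float))[0].reshape(-1,2)
E
python3 - <<'E'
from h import *
for n in("top","scene"):
    cv2.imwrite(f"pics/{n}0.png",cams.camera(n)); print(n,np.array(cams.camera_model(n)["world_from_camera"])[:3,3].round(3))
    for l in "yellow_objective green_objective blue_objective filter_cube yellow_cup green_cup blue_cup square_holder blue_oil_objective green_oil_objective".split():
        for d in cams.spot_point(n,l): print(n,l,round(d["confidence"],2),np.round(d["at"],3),proj(n,d["at"]).round()[0])
s=robot.observe();print({k:np.round(v,3) for k,v in s.items()},robot.tcp_to_grasp)
E
```

```text
pics
top [0.399 0.017 1.095]
top yellow_objective 0.52 [ 0.425 -0.01   0.001] [343. 239.]
top yellow_objective 0.24 [ 0.445 -0.101 -0.   ] [384. 229.]
top green_objective 0.7 [ 0.424  0.27  -0.001] [213. 241.]
top blue_objective 0.8 [ 0.534 -0.205  0.002] [431. 187.]
top blue_objective 0.52 [ 0.444 -0.101 -0.004] [384. 230.]
top filter_cube 0.62 [ 0.463 -0.196  0.001] [428. 220.]
top filter_cube 0.32 [0.532 0.205 0.   ] [243. 191.]
top yellow_cup 0.93 [ 0.602  0.212 -0.001] [240. 159.]
top yellow_cup 0.5 [ 0.442 -0.101  0.001] [385. 231.]
top green_cup 0.97 [0.531 0.206 0.006] [242. 191.]
top blue_cup 0.67 [0.606 0.124 0.003] [280. 157.]
top square_holder 0.85 [0.534 0.116 0.006] [283. 189.]
top green_oil_objective 0.74 [0.436 0.084 0.   ] [299. 235.]
scene [ 0.078 -0.528  0.538]
scene yellow_objective 0.58 [ 0.428 -0.012  0.002] [293. 241.]
scene green_objective 0.61 [ 0.422  0.269 -0.   ] [221. 181.]
scene blue_objective 0.92 [ 0.54  -0.201  0.002] [406. 270.]
scene blue_objective 0.62 [ 0.444 -0.096  0.003] [327. 260.]
scene filter_cube 0.57 [ 0.46  -0.191  0.002] [369. 287.]
scen
[... 351 characters left out ...]
0.423 0.18  0.002] [241. 197.]
scene green_oil_objective 0.74 [ 0.429  0.087 -0.004] [266. 218.]
scene green_oil_objective 0.71 [0.603 0.21  0.003] [298. 166.]
{'t': np.float64(1.1), 'q': array([ 1.098,  0.333,  0.04 ,  1.465, -0.013,  1.343, -0.059]), 'joint_velocities': array([-0.   ,  0.   , -0.001,  0.002, -0.   , -0.001,  0.002]), 'tau': array([ 0.0000e+00, -6.5832e+01,  1.3630e+00, -4.0583e+01,  1.7000e-02,
        3.0000e-03, -0.0000e+00]), 'ee_pos': array([ 0.237, -0.605,  0.203]), 'tcp_rot': array([-3.087, -0.584, -0.   ]), 'wrist_force': array([ 0.278,  0.56 , -0.04 ]), 'moment': array([ 0.031,  0.002, -0.003]), 'finger_force': np.float64(0.0), 'grip_width': np.float64(1.0)} 0.0187
```

```bash
python3 - <<'E'
import cv2
a=cv2.imread("pics/top0.png")[110:290,180:480];cv2.imwrite("pics/topc.png",cv2.resize(a,(800,480),interpolation=cv2.INTER_CUBIC))
a=cv2.imread("pics/scene0.png")[130:330,190:450];cv2.imwrite("pics/scenec.png",cv2.resize(a,(780,600),interpolation=cv2.INTER_CUBIC))
E
```

```text
(no output)
```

View pics/topc.png

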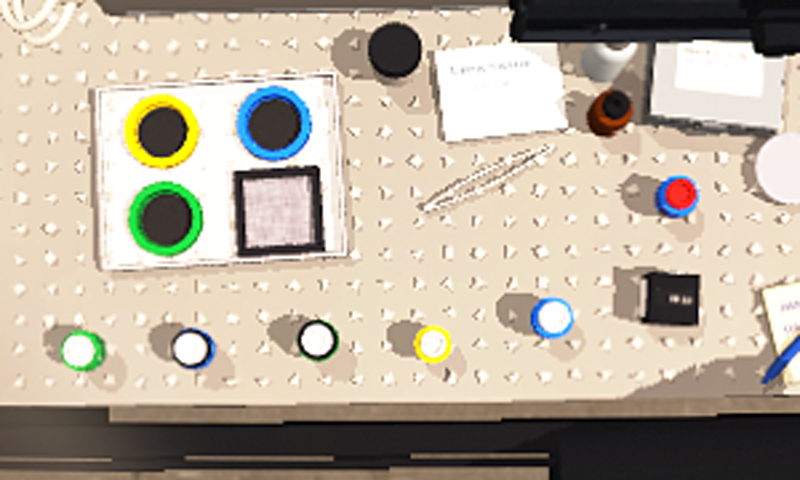

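View pics/scenec.png

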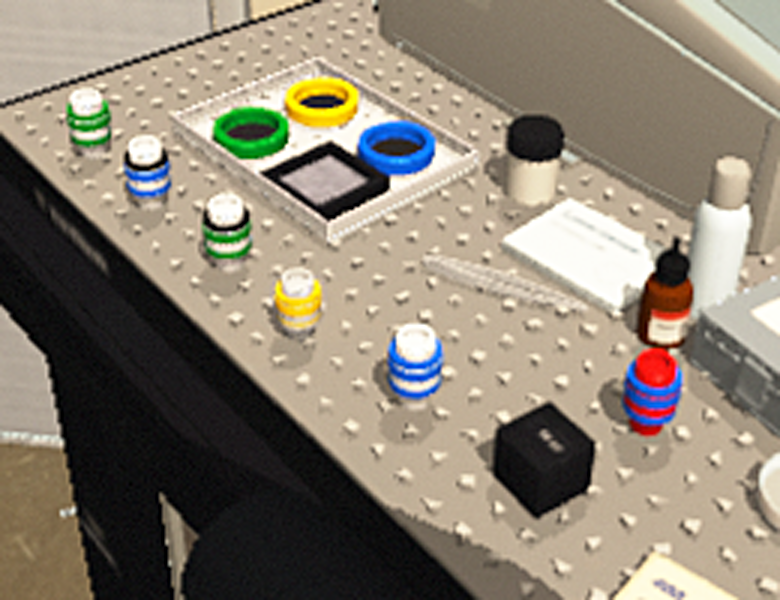

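View pics/scene0.png

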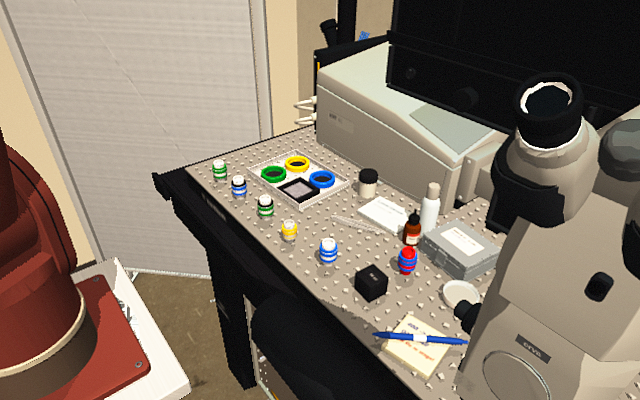

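The scene shows six objectives in a row plus a red one.
- **Blue-looking, scene pixels:** the dry blue at (328,250) has a blue shoulder. The blue oil at (239,185) has a black ring. The red one is at (407,262).
- **Green-looking, scene pixels:** the dry green is at (220,170). The green oil at (265,207) has a black ring.
- **Others:** yellow is at (289,231) and the cube at (371,283).

The tray cups are yellow and blue at the back, and green and square at the front. Next I'll refine positions and check the cube yaw and tab.

```bash
python3 - <<'E'
from h import *
t=cv2.imread("pics/top0.png");s=cv2.imread("pics/scene0.png")
up=lambda a,w,h:cv2.resize(a,(w,h),interpolation=cv2.INTER_CUBIC)
c1=up(t[205:235,410:455],400,267); c2=up(s[255:310,345:400],267,267)
canvas=np.zeros((600,720,3),np.uint8); canvas[:330,:528]=up(t,528,330)
canvas[332:599,:400]=np.clip(c1*2.5,0,255); canvas[332:599,402:669]=np.clip(c2*2.5,0,255)
cv2.imwrite("pics/comb.png",canvas)
hsv=cv2.cvtColor(t,cv2.COLOR_BGR2HSV)
def cent(m,c,r):
    yy,xx=np.nonzero(m); k=np.hypot(xx-c[0],yy-c[1])<r; xx,yy=xx[k],yy[k]
    (ex,ey),rad=cv2.minEnclosingCircle(np.c_[xx,yy].astype(np.float32)); return len(xx),np.array([[xx.mean(),yy.mean()],[(xx.min()+xx.max())/2,(yy.min()+yy.max())/2]])
rng={"y":((20,110,120),(35,255,255)),"g":((50,120,50),(80,255,255)),"b":((95,120,80),(120,255,255))}
M={k:cv2.inRange(hsv,*map(np.array,v)) for k,v in rng.items()}
for k,c in (("y",(240,158)),("g",(242,191.5)),("b",(283,156))):
    n,p=cent(M[k],c,17); print("cup",k,n,p.round(1).tolist(),toz("top",p,.016).round(4).tolist())
for k,c,z in (("y",(342.4,239),.03),("g",(211,241),.034),("b",(387,229),.034)):
    n,p=cent(M[k],c,9); print("obj shoulder",k,n,p.round(1).tolist(),toz("top",p,z).round(4).tolist())
W=cv2.inRange(t,(200,200,200),(255,255,255))
for k,c,z in (("y",(342.4,239),.046),("g",(211,241),.052),("b",(387,229),.052)):
    n,p=cent(W,c,6); print("obj top",k,n,p.round(1).tolist(),toz("top",p,z).round(4).tolist())
for n,l,z in (("top","filter_cube",.038),("top","square_holder",.016)):
    cams.camera(n)
    for d in cams.outline_of(n,l)[:2]:
        r=d["region"].astype(np.uint8); P=np.argwhere(r)[:,::-1].astype(np.float32)
        b=cv2.boxPoints(cv2.minAreaRect(P)); print(l,round(d["confidence"],2),b.round(1).tolist(),toz(n,b,z).round(4)[:,:2].tolist())
E
```

```text
cup y 336 [[239.8, 158.7], [240.0, 159.0]] [[0.6007, 0.209, 0.016], [0.6, 0.2085, 0.016]]
cup g 314 [[241.2, 191.3], [241.5, 191.5]] [[0.5297, 0.2053, 0.016], [0.5293, 0.2048, 0.016]]
cup b 322 [[282.0, 155.5], [282.5, 155.5]] [[0.6062, 0.1174, 0.016], [0.6061, 0.1163, 0.016]]
obj shoulder y 79 [[341.4, 238.9], [341.5, 238.5]] [[0.4252, -0.0072, 0.03], [0.426, -0.0075, 0.03]]
obj shoulder g 69 [[212.8, 241.0], [210.5, 241.0]] [[0.4234, 0.262, 0.034], [0.4235, 0.267, 0.034]]
obj shoulder b 76 [[384.9, 229.6], [386.5, 229.0]] [[0.443, -0.098, 0.034], [0.4443, -0.1013, 0.034]]
obj top y 75 [[342.0, 238.6], [342.0, 238.5]] [[0.4255, -0.0082, 0.046], [0.4256, -0.0081, 0.046]]
obj top g 84 [[209.9, 241.0], [210.0, 241.0]] [[0.423, 0.264, 0.052], [0.4231, 0.2638, 0.052]]
obj top b 97 [[387.2, 228.6], [387.0, 229.0]] [[0.4443, -0.1008, 0.052], [0.4436, -0.1004, 0.052]]
filter_cube 0.82 [[420.0, 212.0], [442.0, 212.0], [442.0, 232.0], [420.0, 232.0]] [[0.4785, -0.1718], [0.4778, -0.2181], [0.4361, -0.2167], [0.4369, -0.1705]]
square_holder 0.7 [[266.6000061035156, 172.60000610351562], [299.8999938964844, 170.60000610351562], [301.8999938964844, 204.5], [268.6000061035156, 206.39999389648438]] [[0.5695, 0.1506], [0.5726, 0.0791], [0.4996, 0.0754], [0.4964, 0.1463]]
```

View pics/comb.png

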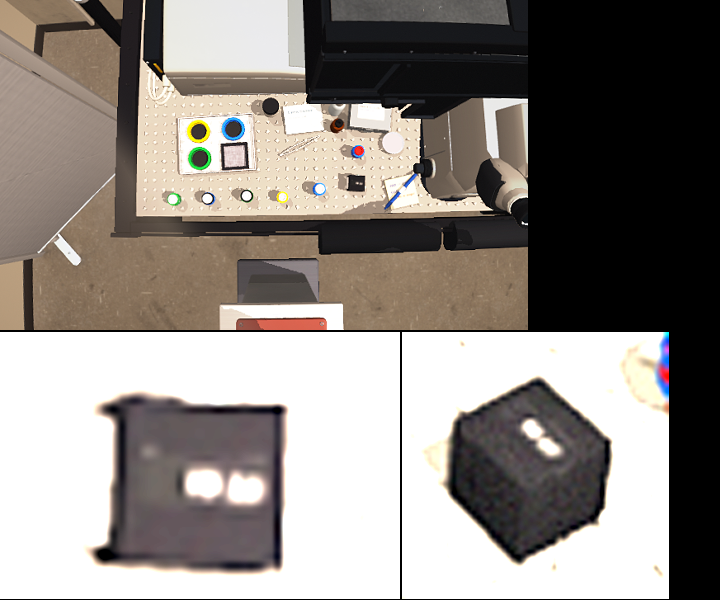

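```bash
python3 - <<'E'
import cv2,numpy as np
t=cv2.imread("pics/top0.png");g=t[208:236,415:446]
print(g.max(2))
print("hue-ish G-R left strip\n",(g[:,:,1].astype(int)-g[:,:,2])[:, :12])
c=t[200:240,405:455]; c=cv2.resize(c,(750,600),interpolation=cv2.INTER_NEAREST)
cv2.imwrite("pics/cube.png",np.clip(255*(c/255.)**.5,0,255).astype(np.uint8))
E
```

```text
[[238 239 239 239 240 240 239 240 240 240 239 239 238 239 239 238 239 239
  239 239 239 239 239 240 240 240 240 240 239 239 240]
 [240 240 239 235 236 236 236 236 236 236 235 239 241 240 239 240 240 240
  239 239 239 239 239 240 239 239 240 239 239 239 240]
 [237 238 213 152 155 154 155 156 157 157 152 213 241 239 242 243 238 237
  236 239 241 241 241 240 240 240 240 240 240 239 239]
 [154 154 157 158 159 160 163 158 152 149 130 139 167 175 223 241 213 204
  205 243 242 244 240 244 244 244 243 242 241 240 240]
 [159 159 159 163 165 158 153 122  63  33  25  49  65  65  61 106 169 184
  181 249 212 222 185 229 239 239 235 236 242 240 240]
 [159 167 175 188 186 132  57   9  18  30  39  36  35  33  32  31  30  28
   27  24  24  26  27  26  23  22  16 133 244 241 239]
 [160 184 219 226 199 140 108  58  16  33  40  38  37  38  39  37  38  38
   38  38  37  38  39  38  38  37  29 141 246 242 239]
 [161 155 179 218 191 207 239 145  14  34  40  39  40  38  40  40  40  40
   40  40  40  39  40  41  42  39  30 143 247 241 239]
 [161 161 154 180 186 214 236 136  15  35  40  39  39  39  39  40  4
[... 3265 characters left out ...]
-20 -18 -20 -20  -9  -2  -3  -3  -3]
 [-21 -20 -20 -19 -18 -19 -19  -9  -1  -5  -4  -3]
 [-20 -21 -19 -20 -20 -20 -21 -10  -2  -4  -4  -3]
 [-21 -21 -19 -22 -21 -20 -20  -9  -2  -4  -4  -3]
 [-21 -21 -22 -22 -21 -18 -19  -7  -2  -4  -3  -4]
 [-21 -21 -22 -22 -20 -19 -18  -3  -2  -4  -5  -5]
 [-21 -21 -22 -22 -17 -19 -18  -2  -3  -5  -6  -6]
 [-24 -20 -22 -20 -17 -10   0   0  -4  -6  -5  -7]
 [-24 -25 -25 -24 -23 -13   0   0  -2  -4  -3  -4]
 [-16 -15 -14 -13 -25 -23 -20 -18 -15 -14 -14 -14]
 [-15 -15 -14 -13 -14 -14 -18 -23 -24 -24 -24 -24]
 [-15 -15 -15 -15 -15 -14 -14 -20 -24 -25 -24 -24]
 [-15 -14 -15 -14 -15 -15 -15 -19 -23 -25 -24 -24]
 [-14 -14 -15 -14 -14 -15 -15 -15 -19 -24 -25 -24]]
```

View pics/cube.png

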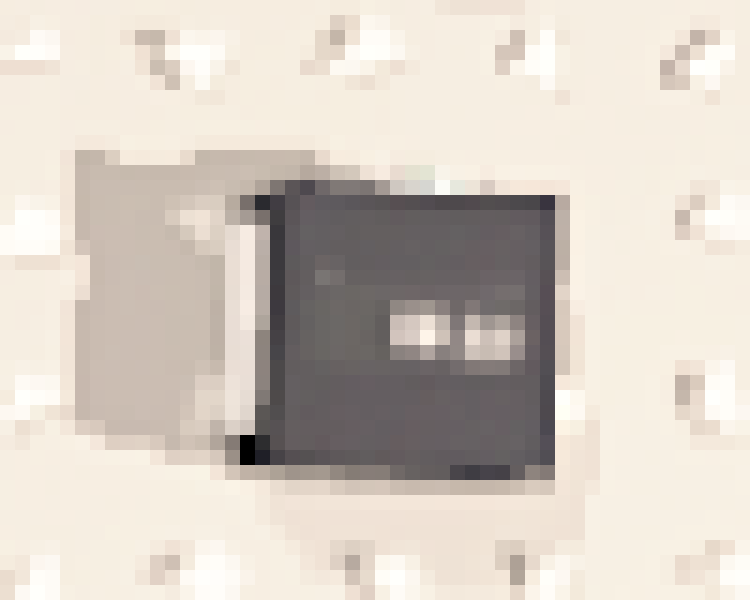

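The pale strip on the cube's +y side (px 420–422, rows 215–228, about 30 mm long) is the grip tab. So the cube's x sides face world ±x, and I'll close the fingers along world x for every grasp. That needs a yaw of +1.2 rad. Targets:

| Item | x (m) | y (m) |
|---|---|---|
| Cube | 0.458 | -0.197 |
| Blue objective | 0.444 | -0.1005 |
| Yellow objective | 0.426 | -0.009 |
| Green objective | 0.4235 | 0.266 |
| Square holder | 0.535 | 0.114 |
| Blue cup | 0.606 | 0.118 |
| Yellow cup | 0.601 | 0.210 |
| Green cup | 0.530 | 0.205 |

>>> {"method": "send_rows", "body": {"increments": [{"tx":0.05,"ty":0.5,"tz":0,"wx":0,"wy":0,"wz":1,"grip":-1},{"tx":0.05,"ty":0.5,"tz":0,"wx":0,"wy":0,"wz":1,"grip":-1},{"tx":0.05,"ty":0.5,"tz":0,"wx":0,"wy":0,"wz":1,"grip":-1},{"tx":0.05,"ty":0.5,"tz":0,"wx":0,"wy":0,"wz":1,"grip":-1},{"tx":0.05,"ty":0.5,"tz":0,"wx":0,"wy":0,"wz":1,"grip":-1},{"tx":0.05,"ty":0.5,"tz":0,"wx":0,"wy":0,"wz":1,"grip":-1},{"tx":0.05,"ty":0.5,"tz":0,"wx":0,"wy":0,"wz":1,"grip":-1},{"tx":0.05,"ty":0.5,"tz":0,"wx":0,"wy":0,"wz":1,"grip":-1},{"tx":0.05,"ty":0.5,"tz":0,"wx":0,"wy":0,"wz":1,"grip":-1},{"tx":0.05,"ty":0.5,"tz":0,"wx":0,"wy":0,"wz":1,"grip":-1}], "grip_force": 30}}

```text
t: 2.55
ee_pos: [0.2624, -0.3543, 0.2031]
tcp_rot: [2.214, 2.229, -0.0]
wrist_force: [0.2, -0.5, 0.0]
grip_width: 0.995
finger_force: 0.0
```

>>> {"method": "send_rows", "body": {"increments": [{"tx":0.652,"ty":0.524,"grip":-1},{"tx":0.652,"ty":0.524,"grip":-1},{"tx":0.652,"ty":0.524,"grip":-1},{"tx":0.652,"ty":0.524,"grip":-1},{"tx":0.652,"ty":0.524,"grip":-1},{"tx":0.652,"ty":0.524,"grip":-1},{"tz":-0.5,"grip":-1},{"tz":-0.5,"grip":-1},{"tz":-0.5,"grip":-1},{"tz":-0.3,"grip":-1}]}}

```text
schema error: expected keys tx, ty, tz, wx, wy, wz, grip
```

>>> {"method": "send_rows", "body": {"increments": [{"tx":0.652,"ty":0.524,"tz":0,"wx":0,"wy":0,"wz":0,"grip":-1},{"tx":0.652,"ty":0.524,"tz":0,"wx":0,"wy":0,"wz":0,"grip":-1},{"tx":0.652,"ty":0.524,"tz":0,"wx":0,"wy":0,"wz":0,"grip":-1},{"tx":0.652,"ty":0.524,"tz":0,"wx":0,"wy":0,"wz":0,"grip":-1},{"tx":0.652,"ty":0.524,"tz":0,"wx":0,"wy":0,"wz":0,"grip":-1},{"tx":0.652,"ty":0.524,"tz":0,"wx":0,"wy":0,"wz":0,"grip":-1},{"tx":0,"ty":0,"tz":-0.5,"wx":0,"wy":0,"wz":0,"grip":-1},{"tx":0,"ty":0,"tz":-0.5,"wx":0,"wy":0,"wz":0,"grip":-1},{"tx":0,"ty":0,"tz":-0.5,"wx":0,"wy":0,"wz":0,"grip":-1},{"tx":0,"ty":0,"tz":-0.3,"wx":0,"wy":0,"wz":0,"grip":-1}]}}

```text
t: 3.8
ee_pos: [0.4575, -0.1978, 0.1119]
tcp_rot: [-2.217, -2.224, 0.001]
wrist_force: [-0.7, 1.1, 0.2]
grip_width: 1.001
finger_force: 0.0
```

>>> {"method": "send_rows", "body": {"increments": [{"tx":0,"ty":0,"tz":-0.6,"wx":0,"wy":0,"wz":0,"grip":-1},{"tx":0,"ty":0,"tz":-0.6,"wx":0,"wy":0,"wz":0,"grip":-1},{"tx":0,"ty":0,"tz":-0.5,"wx":0,"wy":0,"wz":0,"grip":-1},{"tx":0,"ty":0,"tz":-0.35,"wx":0,"wy":0,"wz":0,"grip":-1},{"tx":0,"ty":0,"tz":0,"wx":0,"wy":0,"wz":0,"grip":-0.4},{"tx":0,"ty":0,"tz":0,"wx":0,"wy":0,"wz":0,"grip":0},{"tx":0,"ty":0,"tz":0,"wx":0,"wy":0,"wz":0,"grip":0.3},{"tx":0,"ty":0,"tz":0,"wx":0,"wy":0,"wz":0,"grip":1},{"tx":0,"ty":0,"tz":0,"wx":0,"wy":0,"wz":0,"grip":1},{"tx":0,"ty":0,"tz":0,"wx":0,"wy":0,"wz":0,"grip":1}]}}

```text
t: 5.05
ee_pos: [0.458, -0.1979, 0.0105]
tcp_rot: [2.218, 2.225, 0.0]
wrist_force: [-0.0, -0.1, -0.5]
grip_width: -0.001
finger_force: 0.0
```

```bash
python3 - <<'E'
from h import *
t=cams.camera("top");s=cams.camera("scene")
up=lambda a,w,h:cv2.resize(a,(w,h),interpolation=cv2.INTER_CUBIC)
cv2.imwrite("pics/g1.png",np.hstack([up(t[170:270,370:470],400,400),up(s[220:320,320:420],400,400)]))
E
```

```text
(no output)
```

View pics/g1.png

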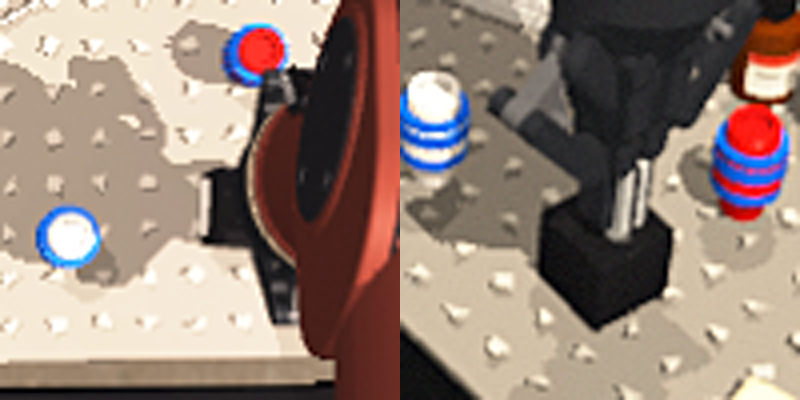

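```bash
python3 - <<'E'
from h import *
o=robot.observe();p=np.array(o["ee_pos"]);print({k:np.round(v,4) for k,v in o.items()})
R=cv2.Rodrigues(np.array(o["tcp_rot"]))[0];print(R.round(2))
for z in(.0105,.025,.04,.055): print(z,proj("scene",[p[0],p[1],z]).round(1))
print("cube top corners",proj("scene",[[.458+a,-.197+b,.038] for a,b in((-.02,-.02),(.02,-.02),(.02,.02),(-.02,.02))]).round(1).tolist())
s=cams.camera("scene");c=cv2.resize(s[220:310,330:420],(600,600),interpolation=cv2.INTER_CUBIC)
cv2.imwrite("pics/g2.png",np.clip(255*(c/255.)**.5,0,255).astype(np.uint8))
E
```

```text
{'t': np.float64(5.15), 'q': array([ 0.7246,  0.2604, -0.4495,  2.013 ,  0.1436,  0.898 ,  0.2014]), 'joint_velocities': array([ 0.0008, -0.0002,  0.0002, -0.0008, -0.0002,  0.001 ,  0.0006]), 'tau': array([ 4.00000e-03, -4.92671e+01, -3.63200e+00, -3.22651e+01,
        1.32000e-02,  2.80000e-03,  5.00000e-04]), 'ee_pos': array([ 0.4579, -0.1979,  0.0104]), 'tcp_rot': array([-2.2181, -2.2247, -0.    ]), 'wrist_force': array([ 0.3532,  0.4478, -0.0398]), 'moment': array([0.0448, 0.0447, 0.0088]), 'finger_force': np.float64(0.0), 'grip_width': np.float64(-0.0025)}
[[-0.  1. -0.]
 [ 1.  0.  0.]
 [ 0. -0. -1.]]
0.0105 [[371.7 286.8]]
0.025 [[372.4 280.7]]
0.04 [[373.1 274.2]]
0.055 [[373.8 267.6]]
cube top corners [[372.5, 287.5], [390.0, 276.3], [372.8, 262.9], [355.4, 273.3]]
```

View pics/g2.png

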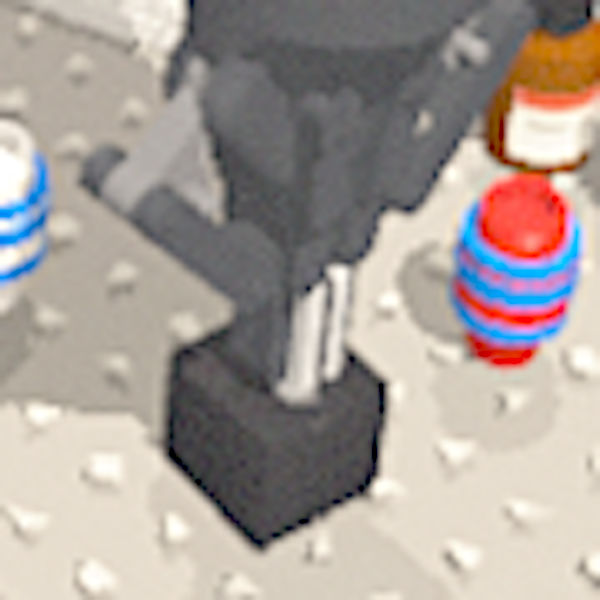

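The gripper shut with no contact, though the cube looks unmoved around the fingers. I'll lift slowly and look again.

>>> {"method": "send_rows", "body": {"increments": [{"tx":0,"ty":0,"tz":0.1,"wx":0,"wy":0,"wz":0,"grip":1},{"tx":0,"ty":0,"tz":0.1,"wx":0,"wy":0,"wz":0,"grip":1},{"tx":0,"ty":0,"tz":0.1,"wx":0,"wy":0,"wz":0,"grip":1},{"tx":0,"ty":0,"tz":0.1,"wx":0,"wy":0,"wz":0,"grip":1},{"tx":0,"ty":0,"tz":0.15,"wx":0,"wy":0,"wz":0,"grip":1},{"tx":0,"ty":0,"tz":0.15,"wx":0,"wy":0,"wz":0,"grip":1},{"tx":0,"ty":0,"tz":0.15,"wx":0,"wy":0,"wz":0,"grip":1},{"tx":0,"ty":0,"tz":0.15,"wx":0,"wy":0,"wz":0,"grip":1},{"tx":0,"ty":0,"tz":0.2,"wx":0,"wy":0,"wz":0,"grip":1},{"tx":0,"ty":0,"tz":0.2,"wx":0,"wy":0,"wz":0,"grip":1}]}}

```text
t: 6.45
ee_pos: [0.458, -0.1979, 0.0811]
tcp_rot: [2.218, 2.225, -0.0]
wrist_force: [-0.2, -0.1, 0.6]
grip_width: -0.002
finger_force: 0.0
```

```bash
python3 - <<'E'
from h import *
o=robot.observe();p=np.array(o["ee_pos"]);print(p)
for dz in(0,.0187): print(proj("scene",[p[0],p[1],p[2]+dz]).round(1))
s=cams.camera("scene");t=cams.camera("top")
for n in("scene","top"):
  for d in cams.spot_point(n,"filter_cube"): print(n,d["confidence"],np.round(d["at"],3))
f=lambda a:np.clip(255*(cv2.resize(a,(400,400),interpolation=cv2.INTER_CUBIC)/255.)**.5,0,255).astype(np.uint8)
cv2.imwrite("pics/g3.png",np.hstack([f(s[210:310,330:430]),f(t[170:270,380:480])]))
E
```

```text
[ 0.45795899 -0.19787765  0.08113894]
[[375.2 255.7]]
[[376.2 246.8]]
scene 0.91 [ 0.458 -0.196 -0.   ]
top 0.91 [ 0.461 -0.196 -0.001]
```

View pics/g3.png

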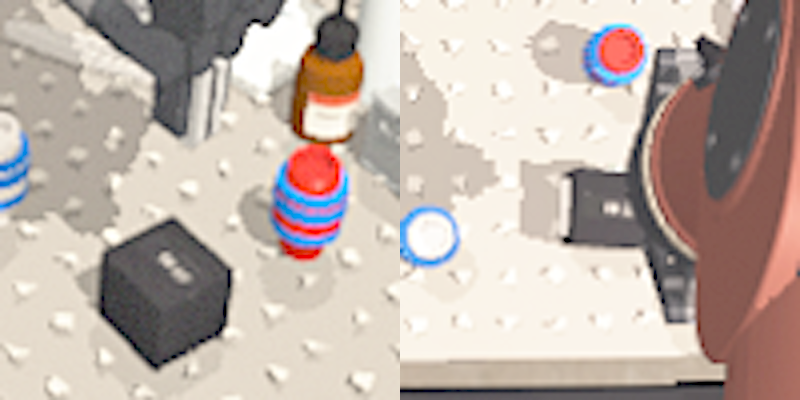

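The fingertips show at about px (378,240) against a TCP projection of (375,256). So the real fingertips appear to sit about 35 mm above the reported TCP, and the gripper closed above the cube. I'll confirm it by touching a free patch of table with the fingers shut.

>>> {"method": "send_rows", "body": {"increments": [{"tx":0.3,"ty":0.48,"tz":0,"wx":0,"wy":0,"wz":0,"grip":1},{"tx":0.3,"ty":0.48,"tz":0,"wx":0,"wy":0,"wz":0,"grip":1},{"tx":0,"ty":0,"tz":-0.3,"wx":0,"wy":0,"wz":0,"grip":1},{"tx":0,"ty":0,"tz":-0.3,"wx":0,"wy":0,"wz":0,"grip":1},{"tx":0,"ty":0,"tz":-0.25,"wx":0,"wy":0,"wz":0,"grip":1},{"tx":0,"ty":0,"tz":-0.2,"wx":0,"wy":0,"wz":0,"grip":1},{"tx":0,"ty":0,"tz":-0.2,"wx":0,"wy":0,"wz":0,"grip":1},{"tx":0,"ty":0,"tz":-0.2,"wx":0,"wy":0,"wz":0,"grip":1},{"tx":0,"ty":0,"tz":-0.1,"wx":0,"wy":0,"wz":0,"grip":1},{"tx":0,"ty":0,"tz":0,"wx":0,"wy":0,"wz":0,"grip":1}]}}

```text
t: 7.9
ee_pos: [0.4877, -0.1498, 0.0026]
tcp_rot: [-2.218, -2.224, 0.0]
wrist_force: [0.2, 0.2, 0.4]
grip_width: -0.003
finger_force: 0.0
```

```bash
python3 - <<'E'
from h import *
o=robot.observe();p=np.array(o["ee_pos"]);print(p,o["wrist_force"])
for z in(0,.01,.02,.03,.04): print(z,proj("scene",[p[0],p[1],z]).round(1))
s=cams.camera("scene")
cv2.imwrite("pics/g4.png",np.clip(255*(cv2.resize(s[230:290,340:400],(600,600),interpolation=cv2.INTER_CUBIC)/255.)**.5,0,255).astype(np.uint8))
E
```

```text
[ 0.4877473  -0.14977974  0.00260208] [0.17344373 0.20657042 0.43923616]
0 [[364.4 267.6]]
0.01 [[364.8 263.6]]
0.02 [[365.2 259.5]]
0.03 [[365.6 255.3]]
0.04 [[366. 251.]]
```

View pics/g4.png

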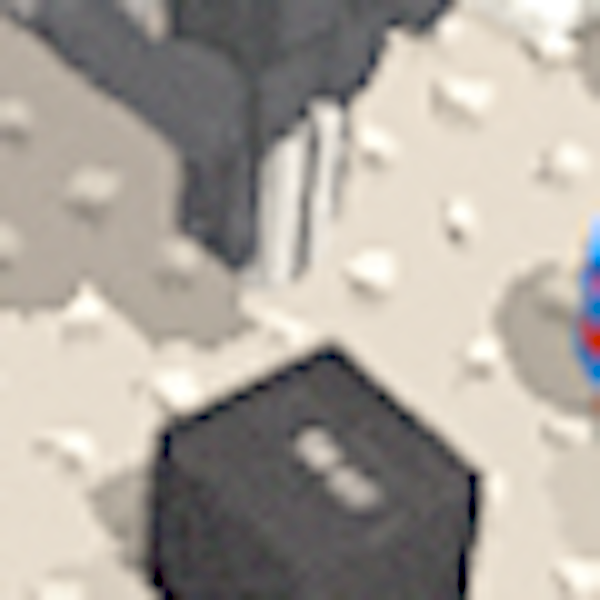

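>>> {"method": "send_rows", "body": {"increments": [{"tx":0,"ty":0,"tz":-0.1,"wx":0,"wy":0,"wz":0,"grip":1},{"tx":0,"ty":0,"tz":-0.1,"wx":0,"wy":0,"wz":0,"grip":1},{"tx":0,"ty":0,"tz":-0.1,"wx":0,"wy":0,"wz":0,"grip":1},{"tx":0,"ty":0,"tz":-0.05,"wx":0,"wy":0,"wz":0,"grip":1},{"tx":0,"ty":0,"tz":-0.05,"wx":0,"wy":0,"wz":0,"grip":1},{"tx":0,"ty":0,"tz":-0.05,"wx":0,"wy":0,"wz":0,"grip":1},{"tx":0,"ty":0,"tz":-0.05,"wx":0,"wy":0,"wz":0,"grip":1},{"tx":0,"ty":0,"tz":-0.04,"wx":0,"wy":0,"wz":0,"grip":1},{"tx":0,"ty":0,"tz":0,"wx":0,"wy":0,"wz":0,"grip":1},{"tx":0,"ty":0,"tz":0,"wx":0,"wy":0,"wz":0,"grip":1}]}}

```text
t: 9.2
ee_pos: [0.488, -0.1499, -0.024]
tcp_rot: [2.218, 2.225, 0.0]
wrist_force: [-0.6, 0.6, 0.3]
grip_width: 0.001
finger_force: 0.0
```

>>> {"method": "send_rows", "body": {"increments": [{"tx":0,"ty":0,"tz":-0.03,"wx":0,"wy":0,"wz":0,"grip":1},{"tx":0,"ty":0,"tz":-0.03,"wx":0,"wy":0,"wz":0,"grip":1},{"tx":0,"ty":0,"tz":-0.03,"wx":0,"wy":0,"wz":0,"grip":1},{"tx":0,"ty":0,"tz":-0.02,"wx":0,"wy":0,"wz":0,"grip":1},{"tx":0,"ty":0,"tz":-0.02,"wx":0,"wy":0,"wz":0,"grip":1},{"tx":0,"ty":0,"tz":0,"wx":0,"wy":0,"wz":0,"grip":1},{"tx":0,"ty":0,"tz":0,"wx":0,"wy":0,"wz":0,"grip":1},{"tx":0,"ty":0,"tz":0,"wx":0,"wy":0,"wz":0,"grip":1},{"tx":0,"ty":0,"tz":0,"wx":0,"wy":0,"wz":0,"grip":1},{"tx":0,"ty":0,"tz":0,"wx":0,"wy":0,"wz":0,"grip":1}]}}

```text
t: 10.45
ee_pos: [0.488, -0.15, -0.0284]
tcp_rot: [2.218, 2.224, -0.002]
wrist_force: [-13.0, 3.3, 34.6]
grip_width: -0.002
finger_force: 16.8
```

The touch confirms it: contact at reported z ≈ -0.028, so the true tip is about the reported z + 0.028, with no noticeable horizontal offset. I'll correct for that.

>>> {"method": "send_rows", "body": {"increments": [{"tx":0,"ty":0,"tz":0.2,"wx":0,"wy":0,"wz":0,"grip":1},{"tx":0,"ty":0,"tz":0.5,"wx":0,"wy":0,"wz":0,"grip":1},{"tx":0,"ty":0,"tz":0.7,"wx":0,"wy":0,"wz":0,"grip":-1},{"tx":0,"ty":0,"tz":0.2,"wx":0,"wy":0,"wz":0,"grip":-1},{"tx":-0.3,"ty":-0.48,"tz":0,"wx":0,"wy":0,"wz":0,"grip":-1},{"tx":-0.3,"ty":-0.48,"tz":0,"wx":0,"wy":0,"wz":0,"grip":-1},{"tx":0,"ty":0,"tz":-0.4,"wx":0,"wy":0,"wz":0,"grip":-1},{"tx":0,"ty":0,"tz":-0.4,"wx":0,"wy":0,"wz":0,"grip":-1},{"tx":0,"ty":0,"tz":-0.3,"wx":0,"wy":0,"wz":0,"grip":-1},{"tx":0,"ty":0,"tz":-0.1,"wx":0,"wy":0,"wz":0,"grip":-1}]}}

```text
t: 11.7
ee_pos: [0.4572, -0.1975, -0.0118]
tcp_rot: [-2.217, -2.224, 0.001]
wrist_force: [-0.5, -0.7, 0.2]
grip_width: 1.001
finger_force: 0.0
```

>>> {"method": "send_rows", "body": {"increments": [{"tx":0.01,"ty":0,"tz":-0.06,"wx":0,"wy":0,"wz":0,"grip":-1},{"tx":0,"ty":0,"tz":-0.06,"wx":0,"wy":0,"wz":0,"grip":-1},{"tx":0,"ty":0,"tz":0,"wx":0,"wy":0,"wz":0,"grip":-0.5},{"tx":0,"ty":0,"tz":0,"wx":0,"wy":0,"wz":0,"grip":-0.2},{"tx":0,"ty":0,"tz":0,"wx":0,"wy":0,"wz":0,"grip":0.1},{"tx":0,"ty":0,"tz":0,"wx":0,"wy":0,"wz":0,"grip":0.3},{"tx":0,"ty":0,"tz":0,"wx":0,"wy":0,"wz":0,"grip":1},{"tx":0,"ty":0,"tz":0,"wx":0,"wy":0,"wz":0,"grip":1},{"tx":0,"ty":0,"tz":0,"wx":0,"wy":0,"wz":0,"grip":1},{"tx":0,"ty":0,"tz":0,"wx":0,"wy":0,"wz":0,"grip":1}]}}

```text
t: 12.95
ee_pos: [0.4587, -0.198, -0.0161]
tcp_rot: [2.218, 2.224, 0.0]
wrist_force: [-1.8, 1.4, 5.1]
grip_width: 0.47
finger_force: 29.5
```

>>> {"method": "send_rows", "body": {"increments": [{"tx":0,"ty":0,"tz":0.2,"wx":0,"wy":0,"wz":0,"grip":1},{"tx":0,"ty":0,"tz":0.6,"wx":0,"wy":0,"wz":0,"grip":1},{"tx":0,"ty":0,"tz":0.8,"wx":0,"wy":0,"wz":0,"grip":1},{"tx":0,"ty":0.2,"tz":0.6,"wx":0,"wy":0,"wz":0,"grip":1},{"tx":0.2,"ty":0.5,"tz":0.2,"wx":0,"wy":0,"wz":0,"grip":1},{"tx":0.2,"ty":0.8,"tz":0,"wx":0,"wy":0,"wz":0,"grip":1},{"tx":0.2,"ty":0.9,"tz":0,"wx":0,"wy":0,"wz":0,"grip":1},{"tx":0.3,"ty":0.9,"tz":0,"wx":0,"wy":0,"wz":0,"grip":1},{"tx":0.3,"ty":0.9,"tz":0,"wx":0,"wy":0,"wz":0,"grip":1},{"tx":0.2,"ty":0.9,"tz":0,"wx":0,"wy":0,"wz":0,"grip":1}]}}

```text
t: 14.2
ee_pos: [0.5288, 0.0585, 0.104]
tcp_rot: [2.218, 2.224, 0.001]
wrist_force: [0.7, -0.9, -0.3]
grip_width: 0.469
finger_force: 29.7
```

>>> {"method": "send_rows", "body": {"increments": [{"tx":0.06,"ty":0.6,"tz":0,"wx":0,"wy":0,"wz":0,"grip":1},{"tx":0.06,"ty":0.4,"tz":0,"wx":0,"wy":0,"wz":0,"grip":1},{"tx":0,"ty":0.1,"tz":-0.3,"wx":0,"wy":0,"wz":0,"grip":1},{"tx":0,"ty":0,"tz":-0.5,"wx":0,"wy":0,"wz":0,"grip":1},{"tx":0,"ty":0,"tz":-0.5,"wx":0,"wy":0,"wz":0,"grip":1},{"tx":0,"ty":0,"tz":-0.4,"wx":0,"wy":0,"wz":0,"grip":1},{"tx":0,"ty":0,"tz":-0.1,"wx":0,"wy":0,"wz":0,"grip":1},{"tx":0,"ty":0,"tz":0,"wx":0,"wy":0,"wz":0,"grip":1},{"tx":0,"ty":0,"tz":0,"wx":0,"wy":0,"wz":0,"grip":1},{"tx":0,"ty":0,"tz":0,"wx":0,"wy":0,"wz":0,"grip":1}]}}

```text
t: 15.45
ee_pos: [0.535, 0.1122, 0.0142]
tcp_rot: [2.218, 2.224, 0.001]
wrist_force: [-1.6, -0.3, -0.2]
grip_width: 0.472
finger_force: 29.7
```

```bash
python3 - <<'E'
from h import *
s=cams.camera("scene")
cv2.imwrite("pics/p1.png",cv2.resize(s[145:225,240:360],(780,520),interpolation=cv2.INTER_CUBIC))
E
```

```text
(no output)
```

View pics/p1.png

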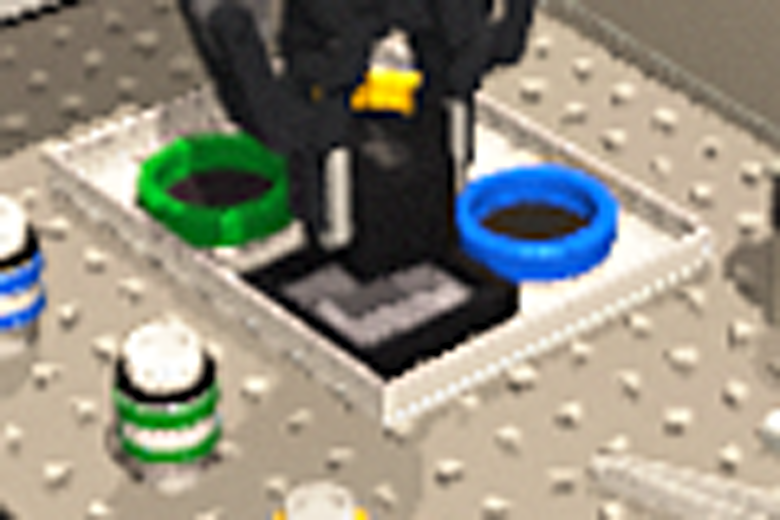

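The cube hovers over the square holder at about px (300,190), with the fingers clear of the cups. Lowering it slowly now.

>>> {"method": "send_rows", "body": {"increments": [{"tx":0,"ty":0,"tz":-0.08,"wx":0,"wy":0,"wz":0,"grip":1},{"tx":0,"ty":0,"tz":-0.08,"wx":0,"wy":0,"wz":0,"grip":1},{"tx":0,"ty":0,"tz":-0.08,"wx":0,"wy":0,"wz":0,"grip":1},{"tx":0,"ty":0,"tz":-0.08,"wx":0,"wy":0,"wz":0,"grip":1},{"tx":0,"ty":0,"tz":-0.06,"wx":0,"wy":0,"wz":0,"grip":1},{"tx":0,"ty":0,"tz":-0.04,"wx":0,"wy":0,"wz":0,"grip":1},{"tx":0,"ty":0,"tz":-0.03,"wx":0,"wy":0,"wz":0,"grip":1},{"tx":0,"ty":0,"tz":0,"wx":0,"wy":0,"wz":0,"grip":1},{"tx":0,"ty":0,"tz":0,"wx":0,"wy":0,"wz":0,"grip":1},{"tx":0,"ty":0,"tz":0,"wx":0,"wy":0,"wz":0,"grip":1}]}}

```text
t: 16.75
ee_pos: [0.5345, 0.1122, -0.009]
tcp_rot: [2.218, 2.225, 0.0]
wrist_force: [0.4, -0.2, -0.0]
grip_width: 0.473
finger_force: 29.7
```

>>> {"method": "send_rows", "body": {"increments": [{"tx":0,"ty":0,"tz":-0.02,"wx":0,"wy":0,"wz":0,"grip":1},{"tx":0,"ty":0,"tz":0,"wx":0,"wy":0,"wz":0,"grip":1},{"tx":0,"ty":0,"tz":-0.02,"wx":0,"wy":0,"wz":0,"grip":1},{"tx":0,"ty":0,"tz":0,"wx":0,"wy":0,"wz":0,"grip":1},{"tx":0,"ty":0,"tz":0,"wx":0,"wy":0,"wz":0,"grip":1},{"tx":0,"ty":0,"tz":0,"wx":0,"wy":0,"wz":0,"grip":1},{"tx":0,"ty":0,"tz":0,"wx":0,"wy":0,"wz":0,"grip":1},{"tx":0,"ty":0,"tz":0,"wx":0,"wy":0,"wz":0,"grip":1},{"tx":0,"ty":0,"tz":0,"wx":0,"wy":0,"wz":0,"grip":1},{"tx":0,"ty":0,"tz":0,"wx":0,"wy":0,"wz":0,"grip":1}]}}

```text
t: 18.0
ee_pos: [0.5346, 0.1121, -0.0092]
tcp_rot: [2.217, 2.224, -0.001]
wrist_force: [-10.0, -2.4, 23.6]
grip_width: 0.468
finger_force: 31.9
```

>>> {"method": "send_rows", "body": {"increments": [{"tx":0,"ty":0,"tz":0.03,"wx":0,"wy":0,"wz":0,"grip":1},{"tx":0,"ty":0,"tz":0,"wx":0,"wy":0,"wz":0,"grip":-0.1},{"tx":0,"ty":0,"tz":0,"wx":0,"wy":0,"wz":0,"grip":-0.25},{"tx":0,"ty":0,"tz":0,"wx":0,"wy":0,"wz":0,"grip":-0.25},{"tx":0,"ty":0,"tz":0.2,"wx":0,"wy":0,"wz":0,"grip":-0.25},{"tx":0,"ty":0,"tz":0.4,"wx":0,"wy":0,"wz":0,"grip":-0.25},{"tx":0,"ty":0,"tz":0.6,"wx":0,"wy":0,"wz":0,"grip":-0.25},{"tx":0,"ty":0,"tz":0.6,"wx":0,"wy":0,"wz":0,"grip":-0.25},{"tx":-0.2,"ty":-0.5,"tz":0.4,"wx":0,"wy":0,"wz":0,"grip":-0.5},{"tx":-0.4,"ty":-0.9,"tz":0,"wx":0,"wy":0,"wz":0,"grip":-0.5}]}}

```text
t: 19.25
ee_pos: [0.5061, 0.0435, 0.1038]
tcp_rot: [2.212, 2.227, 0.007]
wrist_force: [0.9, -1.4, -0.7]
grip_width: 0.746
finger_force: 0.0
```

>>> {"method": "send_rows", "body": {"increments": [{"tx":-0.3,"ty":-0.71,"tz":0,"wx":0,"wy":0,"wz":0,"grip":-0.6},{"tx":-0.3,"ty":-0.71,"tz":0,"wx":0,"wy":0,"wz":0,"grip":-0.6},{"tx":-0.3,"ty":-0.71,"tz":0,"wx":0,"wy":0,"wz":0,"grip":-0.6},{"tx":-0.3,"ty":-0.71,"tz":0,"wx":0,"wy":0,"wz":0,"grip":-0.6},{"tx":0,"ty":0,"tz":-0.4,"wx":0,"wy":0,"wz":0,"grip":-0.6},{"tx":0,"ty":0,"tz":-0.5,"wx":0,"wy":0,"wz":0,"grip":-0.6},{"tx":0,"ty":0,"tz":-0.5,"wx":0,"wy":0,"wz":0,"grip":-0.6},{"tx":0,"ty":0,"tz":-0.4,"wx":0,"wy":0,"wz":0,"grip":-0.6},{"tx":0,"ty":0,"tz":0,"wx":0,"wy":0,"wz":0,"grip":-0.6},{"tx":0,"ty":0,"tz":0,"wx":0,"wy":0,"wz":0,"grip":-0.6}]}}

```text
t: 20.5
ee_pos: [0.4453, -0.0999, 0.0118]
tcp_rot: [2.217, 2.224, 0.001]
wrist_force: [0.0, 0.5, 0.3]
grip_width: 0.799
finger_force: 0.0
```

>>> {"method": "send_rows", "body": {"increments": [{"tx":-0.02,"ty":0,"tz":-0.2,"wx":0,"wy":0,"wz":0,"grip":-0.6},{"tx":0,"ty":0,"tz":-0.2,"wx":0,"wy":0,"wz":0,"grip":-0.6},{"tx":0,"ty":0,"tz":-0.11,"wx":0,"wy":0,"wz":0,"grip":-0.4},{"tx":0,"ty":0,"tz":0,"wx":0,"wy":0,"wz":0,"grip":-0.1},{"tx":0,"ty":0,"tz":0,"wx":0,"wy":0,"wz":0,"grip":0.1},{"tx":0,"ty":0,"tz":0,"wx":0,"wy":0,"wz":0,"grip":0.2},{"tx":0,"ty":0,"tz":0,"wx":0,"wy":0,"wz":0,"grip":0.4},{"tx":0,"ty":0,"tz":0,"wx":0,"wy":0,"wz":0,"grip":1},{"tx":0,"ty":0,"tz":0,"wx":0,"wy":0,"wz":0,"grip":1},{"tx":0,"ty":0,"tz":0,"wx":0,"wy":0,"wz":0,"grip":1}], "grip_force": 40}}

```text
t: 21.75
ee_pos: [0.4439, -0.1, -0.0147]
tcp_rot: [2.218, 2.224, 0.001]
wrist_force: [0.2, 1.0, 6.0]
grip_width: 0.346
finger_force: 39.6
```

>>> {"method": "send_rows", "body": {"increments": [{"tx":0,"ty":0,"tz":0.2,"wx":0,"wy":0,"wz":0,"grip":1},{"tx":0,"ty":0,"tz":0.6,"wx":0,"wy":0,"wz":0,"grip":1},{"tx":0,"ty":0,"tz":0.8,"wx":0,"wy":0,"wz":0,"grip":1},{"tx":0.2,"ty":0.2,"tz":0.6,"wx":0,"wy":0,"wz":0,"grip":1},{"tx":0.4,"ty":0.5,"tz":0.1,"wx":0,"wy":0,"wz":0,"grip":1},{"tx":0.6,"ty":0.7,"tz":0,"wx":0,"wy":0,"wz":0,"grip":1},{"tx":0.6,"ty":0.8,"tz":0,"wx":0,"wy":0,"wz":0,"grip":1},{"tx":0.6,"ty":0.8,"tz":0,"wx":0,"wy":0,"wz":0,"grip":1},{"tx":0.5,"ty":0.7,"tz":0,"wx":0,"wy":0,"wz":0,"grip":1},{"tx":0.24,"ty":0.46,"tz":0,"wx":0,"wy":0,"wz":0,"grip":1}]}}

```text
t: 23.0
ee_pos: [0.6008, 0.1102, 0.0999]
tcp_rot: [-2.216, -2.225, -0.0]
wrist_force: [0.3, 0.1, -1.8]
grip_width: 0.342
finger_force: 39.8
```

>>> {"method": "send_rows", "body": {"increments": [{"tx":0.1,"ty":0.18,"tz":0,"wx":0,"wy":0,"wz":0,"grip":1},{"tx":0,"ty":0,"tz":-0.4,"wx":0,"wy":0,"wz":0,"grip":1},{"tx":0,"ty":0,"tz":-0.5,"wx":0,"wy":0,"wz":0,"grip":1},{"tx":0,"ty":0,"tz":-0.5,"wx":0,"wy":0,"wz":0,"grip":1},{"tx":0,"ty":0,"tz":-0.3,"wx":0,"wy":0,"wz":0,"grip":1},{"tx":0,"ty":0,"tz":-0.1,"wx":0,"wy":0,"wz":0,"grip":1},{"tx":0,"ty":0,"tz":-0.1,"wx":0,"wy":0,"wz":0,"grip":1},{"tx":0,"ty":0,"tz":-0.08,"wx":0,"wy":0,"wz":0,"grip":1},{"tx":0,"ty":0,"tz":0,"wx":0,"wy":0,"wz":0,"grip":1},{"tx":0,"ty":0,"tz":0,"wx":0,"wy":0,"wz":0,"grip":1}]}}

```text
t: 24.25
ee_pos: [0.6057, 0.1172, 0.0013]
tcp_rot: [2.218, 2.225, 0.001]
wrist_force: [0.1, 0.1, -2.1]
grip_width: 0.349
finger_force: 39.8
```

>>> {"method": "send_rows", "body": {"increments": [{"tx":0,"ty":0,"tz":-0.06,"wx":0,"wy":0,"wz":0,"grip":1},{"tx":0,"ty":0,"tz":-0.06,"wx":0,"wy":0,"wz":0,"grip":1},{"tx":0,"ty":0,"tz":-0.04,"wx":0,"wy":0,"wz":0,"grip":1},{"tx":0,"ty":0,"tz":-0.03,"wx":0,"wy":0,"wz":0,"grip":1},{"tx":0,"ty":0,"tz":-0.02,"wx":0,"wy":0,"wz":0,"grip":1},{"tx":0,"ty":0,"tz":-0.02,"wx":0,"wy":0,"wz":0,"grip":1},{"tx":0,"ty":0,"tz":0,"wx":0,"wy":0,"wz":0,"grip":1},{"tx":0,"ty":0,"tz":0,"wx":0,"wy":0,"wz":0,"grip":1},{"tx":0,"ty":0,"tz":0,"wx":0,"wy":0,"wz":0,"grip":1},{"tx":0,"ty":0,"tz":0,"wx":0,"wy":0,"wz":0,"grip":1}]}}

```text
t: 25.5
ee_pos: [0.6055, 0.1172, -0.0096]
tcp_rot: [2.218, 2.224, -0.0]
wrist_force: [-4.3, -1.2, 8.8]
grip_width: 0.339
finger_force: 40.6
```

>>> {"method": "send_rows", "body": {"increments": [{"tx":0,"ty":0,"tz":0.01,"wx":0,"wy":0,"wz":0,"grip":0.2},{"tx":0,"ty":0,"tz":0,"wx":0,"wy":0,"wz":0,"grip":0},{"tx":0,"ty":0,"tz":0,"wx":0,"wy":0,"wz":0,"grip":-0.1},{"tx":0,"ty":0,"tz":0.2,"wx":0,"wy":0,"wz":0,"grip":-0.1},{"tx":0,"ty":0,"tz":0.5,"wx":0,"wy":0,"wz":0,"grip":-0.1},{"tx":0,"ty":0,"tz":0.7,"wx":0,"wy":0,"wz":0,"grip":-0.1},{"tx":0,"ty":0,"tz":0.7,"wx":0,"wy":0,"wz":0,"grip":-0.1},{"tx":-0.3,"ty":-0.2,"tz":0.2,"wx":0,"wy":0,"wz":0,"grip":-0.5},{"tx":-0.7,"ty":-0.5,"tz":0,"wx":0,"wy":0,"wz":0,"grip":-0.5},{"tx":-0.7,"ty":-0.5,"tz":0,"wx":0,"wy":0,"wz":0,"grip":-0.5}]}}

```text
t: 26.75
ee_pos: [0.5197, 0.0568, 0.1056]
tcp_rot: [2.217, 2.225, 0.001]
wrist_force: [0.4, 0.1, 0.9]
grip_width: 0.75
finger_force: 0.0
```

```bash
python3 - <<'E'
from h import *
s=cams.camera("scene")
for l in("blue_objective","filter_cube"):
  for d in cams.spot_point("scene",l): print(l,round(d["confidence"],2),np.round(d["at"],3))
cv2.imwrite("pics/p2.png",cv2.resize(s[145:225,240:360],(780,520),interpolation=cv2.INTER_CUBIC))
E
```

```text
blue_objective 0.69 [ 0.541 -0.2    0.002]
blue_objective 0.59 [0.609 0.117 0.01 ]
filter_cube 0.86 [0.535 0.113 0.007]
filter_cube 0.68 [0.422 0.179 0.   ]
filter_cube 0.27 [0.531 0.207 0.001]
```

View pics/p2.png

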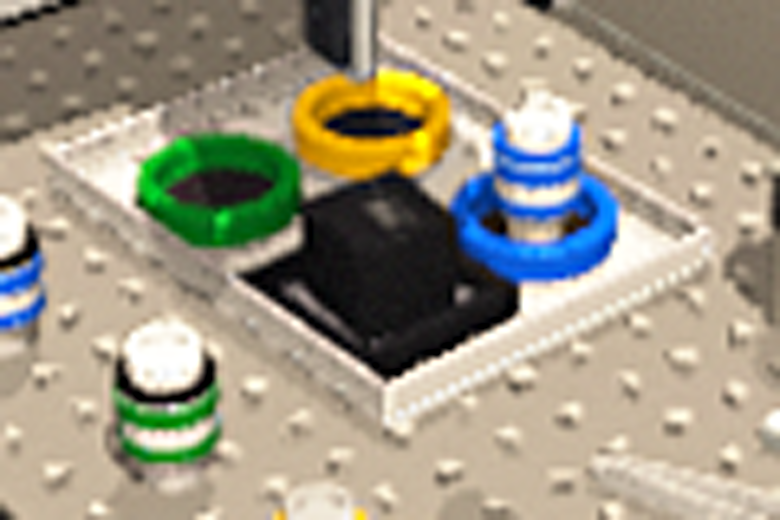

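Blue is upright in the blue cup at about px (323,170), and the cube is flat in its holder at about (300,182). Yellow is next.

>>> {"method": "send_rows", "body": {"increments": [{"tx":-0.47,"ty":-0.33,"tz":0,"wx":0,"wy":0,"wz":0,"grip":-0.6},{"tx":-0.47,"ty":-0.33,"tz":0,"wx":0,"wy":0,"wz":0,"grip":-0.6},{"tx":-0.47,"ty":-0.33,"tz":0,"wx":0,"wy":0,"wz":0,"grip":-0.6},{"tx":-0.47,"ty":-0.33,"tz":0,"wx":0,"wy":0,"wz":0,"grip":-0.6},{"tx":0,"ty":0,"tz":-0.4,"wx":0,"wy":0,"wz":0,"grip":-0.6},{"tx":0,"ty":0,"tz":-0.5,"wx":0,"wy":0,"wz":0,"grip":-0.6},{"tx":0,"ty":0,"tz":-0.5,"wx":0,"wy":0,"wz":0,"grip":-0.6},{"tx":0,"ty":0,"tz":-0.4,"wx":0,"wy":0,"wz":0,"grip":-0.6},{"tx":0,"ty":0,"tz":0,"wx":0,"wy":0,"wz":0,"grip":-0.6},{"tx":0,"ty":0,"tz":0,"wx":0,"wy":0,"wz":0,"grip":-0.6}]}}

```text
t: 28.15
ee_pos: [0.4274, -0.0084, 0.0158]
tcp_rot: [2.217, 2.225, 0.002]
wrist_force: [0.2, -0.3, 0.3]
grip_width: 0.803
finger_force: 0.0
```

>>> {"method": "send_rows", "body": {"increments": [{"tx":-0.03,"ty":0,"tz":-0.25,"wx":0,"wy":0,"wz":0,"grip":-0.6},{"tx":0,"ty":0,"tz":-0.25,"wx":0,"wy":0,"wz":0,"grip":-0.6},{"tx":0,"ty":0,"tz":-0.12,"wx":0,"wy":0,"wz":0,"grip":-0.4},{"tx":0,"ty":0,"tz":0,"wx":0,"wy":0,"wz":0,"grip":-0.1},{"tx":0,"ty":0,"tz":0,"wx":0,"wy":0,"wz":0,"grip":0.1},{"tx":0,"ty":0,"tz":0,"wx":0,"wy":0,"wz":0,"grip":0.25},{"tx":0,"ty":0,"tz":0,"wx":0,"wy":0,"wz":0,"grip":0.45},{"tx":0,"ty":0,"tz":0,"wx":0,"wy":0,"wz":0,"grip":1},{"tx":0,"ty":0,"tz":0,"wx":0,"wy":0,"wz":0,"grip":1},{"tx":0,"ty":0,"tz":0,"wx":0,"wy":0,"wz":0,"grip":1}]}}

```text
t: 29.4
ee_pos: [0.4254, -0.0089, -0.0157]
tcp_rot: [2.218, 2.224, 0.001]
wrist_force: [0.0, 0.2, 6.3]
grip_width: 0.302
finger_force: 39.4
```

>>> {"method": "send_rows", "body": {"increments": [{"tx":0,"ty":0,"tz":0.2,"wx":0,"wy":0,"wz":0,"grip":1},{"tx":0,"ty":0,"tz":0.6,"wx":0,"wy":0,"wz":0,"grip":1},{"tx":0,"ty":0,"tz":0.8,"wx":0,"wy":0,"wz":0,"grip":1},{"tx":0.2,"ty":0.2,"tz":0.6,"wx":0,"wy":0,"wz":0,"grip":1},{"tx":0.4,"ty":0.5,"tz":0.1,"wx":0,"wy":0,"wz":0,"grip":1},{"tx":0.6,"ty":0.7,"tz":0,"wx":0,"wy":0,"wz":0,"grip":1},{"tx":0.7,"ty":0.8,"tz":0,"wx":0,"wy":0,"wz":0,"grip":1},{"tx":0.7,"ty":0.8,"tz":0,"wx":0,"wy":0,"wz":0,"grip":1},{"tx":0.6,"ty":0.7,"tz":0,"wx":0,"wy":0,"wz":0,"grip":1},{"tx":0.3,"ty":0.5,"tz":0,"wx":0,"wy":0,"wz":0,"grip":1}]}}

```text
t: 30.65
ee_pos: [0.6005, 0.2028, 0.0987]
tcp_rot: [-2.216, -2.224, 0.0]
wrist_force: [-0.3, 0.1, -1.1]
grip_width: 0.306
finger_force: 39.6
```

>>> {"method": "send_rows", "body": {"increments": [{"tx":0,"ty":0.17,"tz":0,"wx":0,"wy":0,"wz":0,"grip":1},{"tx":0,"ty":0,"tz":-0.4,"wx":0,"wy":0,"wz":0,"grip":1},{"tx":0,"ty":0,"tz":-0.5,"wx":0,"wy":0,"wz":0,"grip":1},{"tx":0,"ty":0,"tz":-0.5,"wx":0,"wy":0,"wz":0,"grip":1},{"tx":0,"ty":0,"tz":-0.3,"wx":0,"wy":0,"wz":0,"grip":1},{"tx":0,"ty":0,"tz":-0.1,"wx":0,"wy":0,"wz":0,"grip":1},{"tx":0,"ty":0,"tz":-0.1,"wx":0,"wy":0,"wz":0,"grip":1},{"tx":0,"ty":0,"tz":-0.08,"wx":0,"wy":0,"wz":0,"grip":1},{"tx":0,"ty":0,"tz":0,"wx":0,"wy":0,"wz":0,"grip":1},{"tx":0,"ty":0,"tz":0,"wx":0,"wy":0,"wz":0,"grip":1}]}}

```text
t: 31.9
ee_pos: [0.6001, 0.2097, 0.0002]
tcp_rot: [2.218, 2.225, 0.001]
wrist_force: [0.3, 0.3, -1.1]
grip_width: 0.311
finger_force: 39.7
```

>>> {"method": "send_rows", "body": {"increments": [{"tx":0,"ty":0,"tz":-0.06,"wx":0,"wy":0,"wz":0,"grip":1},{"tx":0,"ty":0,"tz":-0.06,"wx":0,"wy":0,"wz":0,"grip":1},{"tx":0,"ty":0,"tz":-0.04,"wx":0,"wy":0,"wz":0,"grip":1},{"tx":0,"ty":0,"tz":-0.03,"wx":0,"wy":0,"wz":0,"grip":1},{"tx":0,"ty":0,"tz":-0.02,"wx":0,"wy":0,"wz":0,"grip":1},{"tx":0,"ty":0,"tz":-0.02,"wx":0,"wy":0,"wz":0,"grip":1},{"tx":0,"ty":0,"tz":0,"wx":0,"wy":0,"wz":0,"grip":1},{"tx":0,"ty":0,"tz":0,"wx":0,"wy":0,"wz":0,"grip":1},{"tx":0,"ty":0,"tz":0,"wx":0,"wy":0,"wz":0,"grip":1},{"tx":0,"ty":0,"tz":0,"wx":0,"wy":0,"wz":0,"grip":1}]}}

```text
t: 33.15
ee_pos: [0.6, 0.2097, -0.0106]
tcp_rot: [2.218, 2.225, 0.0]
wrist_force: [-3.1, -2.2, 7.5]
grip_width: 0.306
finger_force: 40.5
```

>>> {"method": "send_rows", "body": {"increments": [{"tx":0,"ty":0,"tz":0.01,"wx":0,"wy":0,"wz":0,"grip":0.25},{"tx":0,"ty":0,"tz":0,"wx":0,"wy":0,"wz":0,"grip":0},{"tx":0,"ty":0,"tz":0,"wx":0,"wy":0,"wz":0,"grip":-0.1},{"tx":0,"ty":0,"tz":0.2,"wx":0,"wy":0,"wz":0,"grip":-0.1},{"tx":0,"ty":0,"tz":0.5,"wx":0,"wy":0,"wz":0,"grip":-0.1},{"tx":0,"ty":0,"tz":0.7,"wx":0,"wy":0,"wz":0,"grip":-0.1},{"tx":0,"ty":0,"tz":0.7,"wx":0,"wy":0,"wz":0,"grip":-0.1},{"tx":-0.3,"ty":0.1,"tz":0.2,"wx":0,"wy":0,"wz":0,"grip":-0.5},{"tx":-0.7,"ty":0.2,"tz":0,"wx":0,"wy":0,"wz":0,"grip":-0.5},{"tx":-0.7,"ty":0.2,"tz":0,"wx":0,"wy":0,"wz":0,"grip":-0.5}]}}

```text
t: 34.4
ee_pos: [0.513, 0.235, 0.1037]
tcp_rot: [-2.218, -2.225, 0.001]
wrist_force: [0.1, -0.0, 0.1]
grip_width: 0.754
finger_force: 0.0
```

>>> {"method": "send_rows", "body": {"increments": [{"tx":-0.45,"ty":0.155,"tz":0,"wx":0,"wy":0,"wz":0,"grip":-0.6},{"tx":-0.45,"ty":0.155,"tz":0,"wx":0,"wy":0,"wz":0,"grip":-0.6},{"tx":-0.45,"ty":0.155,"tz":0,"wx":0,"wy":0,"wz":0,"grip":-0.6},{"tx":-0.45,"ty":0.155,"tz":0,"wx":0,"wy":0,"wz":0,"grip":-0.6},{"tx":0,"ty":0,"tz":-0.4,"wx":0,"wy":0,"wz":0,"grip":-0.6},{"tx":0,"ty":0,"tz":-0.5,"wx":0,"wy":0,"wz":0,"grip":-0.6},{"tx":0,"ty":0,"tz":-0.5,"wx":0,"wy":0,"wz":0,"grip":-0.6},{"tx":0,"ty":0,"tz":-0.4,"wx":0,"wy":0,"wz":0,"grip":-0.6},{"tx":0,"ty":0,"tz":0,"wx":0,"wy":0,"wz":0,"grip":-0.6},{"tx":0,"ty":0,"tz":0,"wx":0,"wy":0,"wz":0,"grip":-0.6}]}}

```text
t: 35.65
ee_pos: [0.4252, 0.2661, 0.0146]
tcp_rot: [2.218, 2.225, 0.001]
wrist_force: [0.1, 0.2, 0.6]
grip_width: 0.801
finger_force: 0.0
```

Down to -0.014 and close.

>>> {"method": "send_rows", "body": {"increments": [{"tx":-0.03,"ty":0,"tz":-0.25,"wx":0,"wy":0,"wz":0,"grip":-0.6},{"tx":0,"ty":0,"tz":-0.2,"wx":0,"wy":0,"wz":0,"grip":-0.6},{"tx":0,"ty":0,"tz":-0.12,"wx":0,"wy":0,"wz":0,"grip":-0.4},{"tx":0,"ty":0,"tz":0,"wx":0,"wy":0,"wz":0,"grip":-0.1},{"tx":0,"ty":0,"tz":0,"wx":0,"wy":0,"wz":0,"grip":0.1},{"tx":0,"ty":0,"tz":0,"wx":0,"wy":0,"wz":0,"grip":0.2},{"tx":0,"ty":0,"tz":0,"wx":0,"wy":0,"wz":0,"grip":0.4},{"tx":0,"ty":0,"tz":0,"wx":0,"wy":0,"wz":0,"grip":1},{"tx":0,"ty":0,"tz":0,"wx":0,"wy":0,"wz":0,"grip":1},{"tx":0,"ty":0,"tz":0,"wx":0,"wy":0,"wz":0,"grip":1}]}}

```text
t: 36.9
ee_pos: [0.4235, 0.2658, -0.0142]
tcp_rot: [2.218, 2.225, 0.0]
wrist_force: [-1.4, 0.1, 5.9]
grip_width: 0.35
finger_force: 39.4
```

>>> {"method": "send_rows", "body": {"increments": [{"tx":0,"ty":0,"tz":0.2,"wx":0,"wy":0,"wz":0,"grip":1},{"tx":0,"ty":0,"tz":0.6,"wx":0,"wy":0,"wz":0,"grip":1},{"tx":0,"ty":0,"tz":0.8,"wx":0,"wy":0,"wz":0,"grip":1},{"tx":0.1,"ty":0,"tz":0.6,"wx":0,"wy":0,"wz":0,"grip":1},{"tx":0.4,"ty":-0.2,"tz":0.1,"wx":0,"wy":0,"wz":0,"grip":1},{"tx":0.5,"ty":-0.3,"tz":0,"wx":0,"wy":0,"wz":0,"grip":1},{"tx":0.5,"ty":-0.3,"tz":0,"wx":0,"wy":0,"wz":0,"grip":1},{"tx":0.4,"ty":-0.3,"tz":0,"wx":0,"wy":0,"wz":0,"grip":1},{"tx":0.23,"ty":-0.12,"tz":0,"wx":0,"wy":0,"wz":0,"grip":1},{"tx":0,"ty":0,"tz":0,"wx":0,"wy":0,"wz":0,"grip":1}]}}

```text
t: 38.15
ee_pos: [0.5303, 0.2042, 0.0999]
tcp_rot: [-2.219, -2.223, 0.001]
wrist_force: [-0.4, -0.1, -0.8]
grip_width: 0.348
finger_force: 39.8
```

>>> {"method": "send_rows", "body": {"increments": [{"tx":0,"ty":0.01,"tz":-0.2,"wx":0,"wy":0,"wz":0,"grip":1},{"tx":0,"ty":0,"tz":-0.4,"wx":0,"wy":0,"wz":0,"grip":1},{"tx":0,"ty":0,"tz":-0.5,"wx":0,"wy":0,"wz":0,"grip":1},{"tx":0,"ty":0,"tz":-0.4,"wx":0,"wy":0,"wz":0,"grip":1},{"tx":0,"ty":0,"tz":-0.2,"wx":0,"wy":0,"wz":0,"grip":1},{"tx":0,"ty":0,"tz":-0.1,"wx":0,"wy":0,"wz":0,"grip":1},{"tx":0,"ty":0,"tz":-0.1,"wx":0,"wy":0,"wz":0,"grip":1},{"tx":0,"ty":0,"tz":-0.06,"wx":0,"wy":0,"wz":0,"grip":1},{"tx":0,"ty":0,"tz":0,"wx":0,"wy":0,"wz":0,"grip":1},{"tx":0,"ty":0,"tz":0,"wx":0,"wy":0,"wz":0,"grip":1}]}}

```text
t: 39.4
ee_pos: [0.5301, 0.2051, 0.0027]
tcp_rot: [2.218, 2.224, 0.001]
wrist_force: [-0.2, 0.2, -1.3]
grip_width: 0.349
finger_force: 39.8
```

Contact expected at ≈ -0.0092; going to -0.0103 commanded.

>>> {"method": "send_rows", "body": {"increments": [{"tx":0,"ty":0,"tz":-0.07,"wx":0,"wy":0,"wz":0,"grip":1},{"tx":0,"ty":0,"tz":-0.07,"wx":0,"wy":0,"wz":0,"grip":1},{"tx":0,"ty":0,"tz":-0.04,"wx":0,"wy":0,"wz":0,"grip":1},{"tx":0,"ty":0,"tz":-0.04,"wx":0,"wy":0,"wz":0,"grip":1},{"tx":0,"ty":0,"tz":-0.02,"wx":0,"wy":0,"wz":0,"grip":1},{"tx":0,"ty":0,"tz":-0.02,"wx":0,"wy":0,"wz":0,"grip":1},{"tx":0,"ty":0,"tz":0,"wx":0,"wy":0,"wz":0,"grip":1},{"tx":0,"ty":0,"tz":0,"wx":0,"wy":0,"wz":0,"grip":1},{"tx":0,"ty":0,"tz":0,"wx":0,"wy":0,"wz":0,"grip":1},{"tx":0,"ty":0,"tz":0,"wx":0,"wy":0,"wz":0,"grip":1}]}}

```text
t: 40.65
ee_pos: [0.5299, 0.2053, -0.0093]
tcp_rot: [2.217, 2.224, -0.0]
wrist_force: [-6.0, -2.4, 15.3]
grip_width: 0.351
finger_force: 41.6
```

>>> {"method": "send_rows", "body": {"increments": [{"tx":0,"ty":0,"tz":0.02,"wx":0,"wy":0,"wz":0,"grip":0.25},{"tx":0,"ty":0,"tz":0,"wx":0,"wy":0,"wz":0,"grip":0},{"tx":0,"ty":0,"tz":0,"wx":0,"wy":0,"wz":0,"grip":-0.1},{"tx":0,"ty":0,"tz":0.2,"wx":0,"wy":0,"wz":0,"grip":-0.1},{"tx":0,"ty":0,"tz":0.5,"wx":0,"wy":0,"wz":0,"grip":-0.1},{"tx":0,"ty":0,"tz":0.7,"wx":0,"wy":0,"wz":0,"grip":-0.1},{"tx":0,"ty":0,"tz":0.7,"wx":0,"wy":0,"wz":0,"grip":-0.1},{"tx":0,"ty":-0.8,"tz":0.7,"wx":0,"wy":0,"wz":0,"grip":-0.1},{"tx":0,"ty":-1,"tz":0.4,"wx":0,"wy":0,"wz":0,"grip":-0.1},{"tx":0,"ty":-1,"tz":0,"wx":0,"wy":0,"wz":0,"grip":-0.1}]}}

```text
t: 41.9
ee_pos: [0.531, 0.0642, 0.153]
tcp_rot: [2.215, 2.224, 0.004]
wrist_force: [0.9, -0.7, -0.8]
grip_width: 0.546
finger_force: 0.0
```

>>> {"method": "send_rows", "body": {"increments": [{"tx":0,"ty":-1,"tz":0,"wx":0,"wy":0,"wz":0,"grip":-0.1},{"tx":0,"ty":-1,"tz":0,"wx":0,"wy":0,"wz":0,"grip":-0.1},{"tx":0,"ty":-0.5,"tz":0,"wx":0,"wy":0,"wz":0,"grip":-0.1},{"tx":0,"ty":0,"tz":0,"wx":0,"wy":0,"wz":0,"grip":-0.1},{"tx":0,"ty":0,"tz":0,"wx":0,"wy":0,"wz":0,"grip":-0.1},{"tx":0,"ty":0,"tz":0,"wx":0,"wy":0,"wz":0,"grip":-0.1},{"tx":0,"ty":0,"tz":0,"wx":0,"wy":0,"wz":0,"grip":-0.1},{"tx":0,"ty":0,"tz":0,"wx":0,"wy":0,"wz":0,"grip":-0.1},{"tx":0,"ty":0,"tz":0,"wx":0,"wy":0,"wz":0,"grip":-0.1},{"tx":0,"ty":0,"tz":0,"wx":0,"wy":0,"wz":0,"grip":-0.1}]}}

```text
t: 43.15
ee_pos: [0.5299, -0.0598, 0.1504]
tcp_rot: [-2.218, -2.225, 0.0]
wrist_force: [0.3, -1.0, 0.0]
grip_width: 0.55
finger_force: 0.0
```

```bash
python3 - <<'E'
from h import *
s=cams.camera("scene");t=cams.camera("top")
for n in("scene","top"):
 for l in("blue_objective","yellow_objective","green_objective","filter_cube"):
  for d in cams.spot_point(n,l)[:2]: print(n,l,round(d["confidence"],2),np.round(d["at"],3))
u=lambda a:cv2.resize(a,(400,400),interpolation=cv2.INTER_CUBIC)
cv2.imwrite("pics/p3.png",np.hstack([u(s[140:240,215:315+0]),u(t[135:255,200:320])]))
E
```

```text
scene blue_objective 0.83 [ 0.54  -0.202  0.001]
scene blue_objective 0.79 [0.607 0.12  0.008]
scene yellow_objective 0.46 [0.6   0.212 0.005]
scene green_objective 0.49 [0.53  0.208 0.003]
top blue_objective 0.56 [0.604 0.116 0.003]
top yellow_objective 0.52 [0.597 0.209 0.004]
top green_objective 0.62 [0.535 0.208 0.003]
top filter_cube 0.96 [0.538 0.116 0.007]
```

View pics/p3.png

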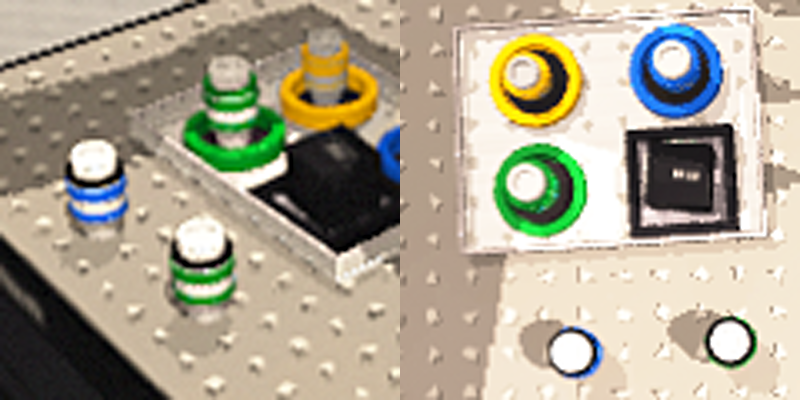

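All three dry objectives stand in their own cups and the cube lies flat in its pocket (top px ~(240,160), (240,192), (283,156), (284,188)). Both oil lenses are unmoved at (252,240) and (299,237).

```bash
python3 -c "
from rig import job
print(job.hand_in())"
```

```text
the job is handed in; nothing more can be done
None
```

The three dry objectives are upright in the cups of their own colours and the filter cube is flat in the square holder. The two oil objectives were not touched, and the job is handed in, but the hand-in gave no verdict.

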